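Find the crate stamped underneath and push it over the dispatch line

ROBOT

A 7-joint arm with a two-finger parallel gripper is mounted at the origin on a cart in front of the work surface, level with it; the furniture and walls round the work are solid. World frame = base frame: x ahead of the robot, y to its left, z up, the work surface at z = 0. Lengths are in mm, angles in rad, forces in N, time in s.
With the tool pointing down it reaches from about 400 to 925 mm from the base axis. Payload 5.6 kg.
Tool frame: the origin (TCP) lies at the very end of the fingers, on their centre line; the grasp point (between the pads) lies 19 mm behind it (r.grasp_offset is the distance from the TCP to the grasp point, in mm); z points along the fingers, y is the direction in which the jaws open and shut (so a half turn about z gives the same grasp; the last joint's range is limited). The gripper opens to 85 mm and grips with 20 to 120 N. Pads are 22 mm wide; open, the fingers measure 114 mm over their backs; the gripper's body (76 mm by 85 mm) begins 54 mm behind the grasp point. The pads swing forward as they close: fully open they stand 13 mm farther back than shut.
Start: joints at [-1.155, 0.468, -0.012, 1.603, 0.006, 1.071, -0.056], TCP at [287.906, 582.768, 231.29] pointing down, gripper open.
Joint ranges: [-2.53, 2.53], [-0.31, 2.02], [-1.57, 1.55], [0.28, 2.44], [-1.29, 4.43], [0.15, 1.84], [-2.92, 2.92]. Speed limits (rad/s): [2.57, 2.57, 3.14, 3.14, 3.14, 3.14, 3.14].

INTERFACE

Orientations are given as [roll, pitch, yaw] about the fixed x, y, z axes, in that order (R = Rz(yaw) Ry(pitch) Rx(roll)).
In Python, from rig import sense, optics, workorder, r gives the robot as it stands. The module is installed in compiled form; this text tells all that it offers.
- The arm moves only by the tool apply_moves, never from a script. Its argument "motion" is a list of rows, each a list of 6 numbers: the shift along the tool's x, y, z normalised to -1 to 1, where 1 is 25 mm, then the turn, a rotation vector about the tool's x, y, z normalised to -1 to 1, where 1 is 5 degrees. In form: [[dx, dy, dz, ax, ay, az], ...]. A call has 1 to 5 rows; each row shifts and turns the commanded pose from where the row before left it, along the tool's axes as they then stand; what a row does not reach is not made up. A row lasts 1/12 s, in which the tool goes at most 41.7 mm and 7.16 degrees, less where a joint would pass 70% of its speed; a pose out of reach is approached as far as the arm can. A call with a number of a shift or a turn outside -1 to 1 is refused whole. A call with a gripper value outside its range is refused whole. "jaw" is the opening, from -1 (shut) to 1 (fully open), set as the call begins (left out, the last holds). The fingers move at their own pace and stop on an object; "force" is the grip in N (left out, the last holds). Time passes only in rows, so rows that do not move let the fingers close. It gives the time, the measured TCP pose, the force and the opening at its end, in the units of the state.
- sense(): the state, without advancing time (a new reading comes with each control period).
- optics.get_image(name): name is "scene" or "top" or "wrist"; returns a dict with "img" (480x640x3 uint8, red, green, blue), "fx", "fy", "cx", "cy" (pixels), "dist_coeffs" ([k1, k2, p1, p2, k3] as OpenCV has them; the pictures are not rectified), "position" and "attitude" of the camera in the world. Camera axes: x right, y down, z forward; pixel columns grow to the right and rows downward; lengths in mm; the calibration is good to about 2 mm. A picture is of the moment at which its call begins. There is no depth.
- workorder.finish_job(): hands the job in, once; it reports no verdict.
Trained networks look in the newest picture that a camera, given by its name, has taken for a name from the list of things; names that differ only in an ending like _2 or _b are one class to them, and where a whole thing is asked for, a point or a joint stands for the part that bears it (a point fixed in the world has none). Each returns a list of dicts, best first, with "p" (0 to 1); they miss things now and then, are a little off and sometimes report something else, mostly with a low value. They report only what shows in the picture. A call takes as long as a camera call. They do not tell look-alikes from the thing itself.
- optics.search_frame(camera, query): "position" ([x, y, z] in mm, in the coordinates of the camera as it stood for that picture, good to about 4 mm: the middle of the surface that is visible of it).
- optics.masks_of(camera, query): "region" (480x640 bool, what is visible of it).
- optics.mark_of(camera, query): "position" ([x, y, z] in mm, in the coordinates of the camera as it stood for that picture, good to about 4 mm: a listed point, or the origin of a listed thing).
The state is a dict: "t": time; "joint_pos": joint angles; "qd": joint speeds; "tau": joint torques, N m; "ee_pos": TCP position; "tcp_rot": TCP orientation; "wrist_force": force on the tool from outside, world axes, zero at the start; "torque": the same for the moment, N m; "opening": opening from 0.0 (shut) to 1.0 (fully open).
Only numpy, scipy, OpenCV 4.12 (cv2) and the standard library are available. Lean on these libraries where they do the work, as an engineer would, in place of code of your own. Each camera call takes 0.05 s, during which the arm holds its last target. There are 200 camera calls.

TASK

One of the two small green parts crates has an orange stamp on its underside. Without gripping or lifting anything, only pushing gently with the fingertips, first tip both crates backwards, away from you, so that each one stays standing on its tall back wall with its underside facing you; then push the stamped one, still standing like that, completely across the yellow dispatch line. Leave the other crate standing on its back wall on your side of the line, and do not disturb the other things on the bench.

Things in the scene. Friction and masses are not known exactly. Their poses are not given: they have to be found in the camera images.
- crate_marked: the crate with a round orange stamp (42 mm ring and dot) under its floor, else identical to crate_plain. Loose, empty, open-fronted green bin, 60 deep (x) x 110 wide (y) mm, walls 3 mm, 0.14-0.28 kg: back wall (+x side, away from robot) 80 high, front wall 34, sides stepping from 34 to 80. Origin: centre of underside, z up as it stands at the start. Which place it has is random; yaw varies
- crate_plain: the crate without a stamp; same sizes, axes and origin. Tipping either: push the inside of the back wall near its rim along the crate's +x; it turns about its heel (lower back edge) and past about 40 degrees falls on to its back wall and stays: x axis down, z away from robot, 60 mm high, 80 mm from underside to rim
- crate_marked_heel (a point): middle of the lower back edge of crate_marked (30 mm from its origin along its x); when the crate stands on its back wall this edge lies on the bench, on the side nearest the robot
- crate_marked_heel_left (a point): left (+y) end of the same edge of crate_marked
- crate_marked_heel_right (a point): right (-y) end of the same edge of crate_marked
- crate_plain_heel (a point): middle of the lower back edge of crate_plain
- crate_plain_rim (a point): middle of the top rim of crate_plain's back wall, 80 mm above the heel; when the crate stands on its back wall this is its farthest edge from the robot, on the bench
- line: the dispatch line: a flat yellow tape on the bench, 20 mm wide (its x) and 600 mm long (its y), no thickness to speak of, fixed; origin at its middle; its x axis points away from the robot, across the line
- glue_bottle: white glue bottle with a red cap, 41 mm across, 112 mm tall, a bystander to be left alone; origin at the centre of its underside
- tape_roll: roll of tan tape lying flat, 81 mm across, 24 mm high, a bystander; origin at the centre of its underside
- steel_puck: pale steel disc, 45 mm across, 12 mm high, a bystander; origin at the centre of its underside
- hex_keys: set of hex keys in a teal holder, 30 x 118 mm, 23 mm high, a bystander; origin at the centre of its underside
There are look-alikes about, which are no part of the job. What is shaped like the crate_marked but purple or red is not meant.

How it is judged (in metres and radians):
On the way, in this order (a step that is already met when the one before it is completed fails the run):
1. both crates stand on their back walls, undersides towards the robot, the stamped one not yet over the line (angle between each of crate_marked, crate_plain's own x axis and vertical above 2.95 rad), for 0.2 s.
2. the stamped crate is completely across the line (x of each of crate_marked_heel_left, crate_marked_heel_right in the frame of line above 0.008 m), for 0.2 s.
At the end, for the whole second after the job is handed in: Both crates rest on their back walls (within 11 degrees); the stamped one's whole heel edge is at least 8 mm past the line's middle (the tape's far edge, less 2 mm), within the line's length; the other's farthest edge is short of the line's middle (all of step 1 and all of step 2 and y of crate_marked_heel in the frame of line between -0.3 and 0.3 m and x of crate_plain_rim in the frame of line below 0 m and linear speed of each of crate_marked, crate_plain below 0.02 m/s); the robot touches nothing.
It fails at once if a crate was lifted off the bench (its heel edge rose more than 30 mm) (height (world z) of any of crate_marked_heel, crate_plain_heel above 0.03 m).
It fails at once if a crate was gripped or pushed hard (over 25 N from the fingers) (contact force between the fingers and crate_marked above 25 N or contact force between the fingers and crate_plain above 25 N).
It fails at once if a bystander was moved more than 30 mm (distance of any of glue_bottle, tape_roll, steel_puck, hex_keys from where it was at the start of the episode above 0.03 m).
It also fails if it takes over 64 s, if anything falls off the work surface, if the arm or the gripper's body presses on something with over 40 N, if the wrist force passes 120 N, or if a joint passes its speed limit or range.

## Working session

There is one attempt and no reset: what is moved stays moved. The work goes in short steps, Python scripts to look and compute and a tool call to move; the robot and the scene stay as the last step left them, time stands still between calls to the robot, and variables do not carry over. Pictures are saved under pics/ and viewed, about 8 in all and at most 12, crops included, and the job is handed in when it is done.

Besides the shell and the picture viewer there is one more tool, called by a JSON object that holds its "fn" and its "kwargs", one argument or row to a line. apply_moves: Moves the arm, as the interface text tells. Scaled input: -1 to 1 covers 25 mm each way for a shift and 5 degrees each way for a turn. Its arguments: {"type":"object","properties":{"motion":{"type":"array"},"jaw":{"type":"number"},"force":{"type":"number"}},"required":["motion"]}

```bash
mkdir -p pics; cat > h.py <<'E'
import numpy as np, cv2
from rig import sense, optics, workorder, r
from scipy.spatial.transform import Rotation as R
def cam(n):
    d=optics.get_image(n); return d
def Rm(d):
    a=np.array(d["attitude"],float)
    if a.shape==(3,3): return a
    return R.from_euler('xyz',a).as_matrix() if a.size==3 else R.from_quat(a).as_matrix()
def w(d,p): return Rm(d)@np.array(p)+np.array(d["position"])
def save(d,n): cv2.imwrite('pics/'+n+'.png',cv2.cvtColor(d["img"],cv2.COLOR_RGB2BGR))
def pix2w(d,uv,z=0):
    K=np.array([[d["fx"],0,d["cx"]],[0,d["fy"],d["cy"]],[0,0,1]])
    u=cv2.undistortPoints(np.array(uv,float).reshape(-1,1,2),K,np.array(d["dist_coeffs"],float)).reshape(-1,2)
    ray=np.c_[u,np.ones(len(u))]@Rm(d).T; o=np.array(d["position"],float)
    return o+ray*((z-o[2])/ray[:,2])[:,None]
E
python3 - <<'E'
from h import *
s=sense(); print({k:np.round(v,3) for k,v in s.items()})
for n in ["scene","top"]:
    d=cam(n); save(d,n+"0"); print(n,d["position"],d["attitude"])
    for q in ["crate_marked","crate_marked_heel","crate_marked_heel_left","crate_marked_heel_right","crate_plain_rim","line","glue_bottle","tape_roll","steel_puck","hex_keys"]:
        print(q,[(round(float(x["p"]),2),np.round(w(d,x["position"])).tolist()) for x in optics.mark_of(n,q)])
E
```

```text
{'t': np.float64(0.0), 'joint_pos': array([-1.155,  0.468, -0.012,  1.604,  0.006,  1.071, -0.056]), 'qd': array([ 0.002,  0.002,  0.   , -0.   , -0.002,  0.001,  0.001]), 'tau': array([-1.0000e-03, -5.3238e+01,  2.1000e-02, -2.5130e+01,  1.1000e-02,
        8.0000e-03, -0.0000e+00]), 'ee_pos': array([287.661, 582.26 , 230.339]), 'tcp_rot': array([-3.14 ,  0.   ,  2.683]), 'wrist_force': array([ 0.761, -0.084, -0.791]), 'torque': array([ 0.009, -0.017,  0.037]), 'opening': np.float64(1.001)}
scene [-466.3469705   730.9284776   781.43695977] [-2.09721016 -0.02313976 -2.18500506]
crate_marked [(0.97, [435.0, 121.0, -0.0]), (0.95, [673.0, -31.0, -0.0]), (0.88, [600.0, 267.0, 5.0])]
crate_marked_heel [(0.87, [619.0, 245.0, -1.0]), (0.82, [466.0, 124.0, -2.0]), (0.57, [664.0, -64.0, 1.0])]
crate_marked_heel_left [(0.93, [460.0, 180.0, 1.0]), (0.86, [722.0, -74.0, -2.0]), (0.6, [666.0, 271.0, 2.0]), (0.54, [488.0, -153.0, 2.0])]
crate_marked_heel_right [(0.93, [573.0, 218.0, 4.0]), (0.82, [608.0, -51.0, 2.0]), (0.6, [470.0, 69.0, 2.0])]
crate_plain_rim [(0.6, [486.0, -158.0, 84.0])]
line [
[... 384 characters left out ...]

crate_marked_heel [(0.91, [619.0, 242.0, -0.0]), (0.6, [667.0, -68.0, 3.0]), (0.56, [466.0, 121.0, -3.0])]
crate_marked_heel_left [(0.78, [462.0, 178.0, 2.0]), (0.74, [666.0, 271.0, -0.0]), (0.71, [720.0, -78.0, -2.0])]
crate_marked_heel_right [(0.92, [467.0, 67.0, -2.0]), (0.86, [615.0, -49.0, -2.0]), (0.82, [576.0, 212.0, -3.0]), (0.71, [463.0, 178.0, 3.0]), (0.16, [442.0, 122.0, 0.0])]
crate_plain_rim [(0.75, [487.0, -154.0, 81.0])]
line [(0.57, [645.0, -27.0, 2.0])]
glue_bottle [(0.77, [432.0, 347.0, -1.0])]
tape_roll [(0.68, [444.0, -391.0, 4.0]), (0.44, [354.0, 377.0, 1.0])]
steel_puck [(0.75, [593.0, -376.0, 0.0])]
hex_keys [(0.72, [358.0, 378.0, -1.0]), (0.44, [433.0, 346.0, -3.0])]
```

```bash
python3 -c "
import cv2,numpy as np
a=cv2.imread('pics/scene0.png');b=cv2.imread('pics/top0.png')
cv2.imwrite('pics/both0.png',cv2.resize(np.vstack([a,b]),(440*1,660*1))[:1]);cv2.imwrite('pics/top0x.png',cv2.resize(b,(800,600)))"
```

```text
(no output)
```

View pics/top0.png

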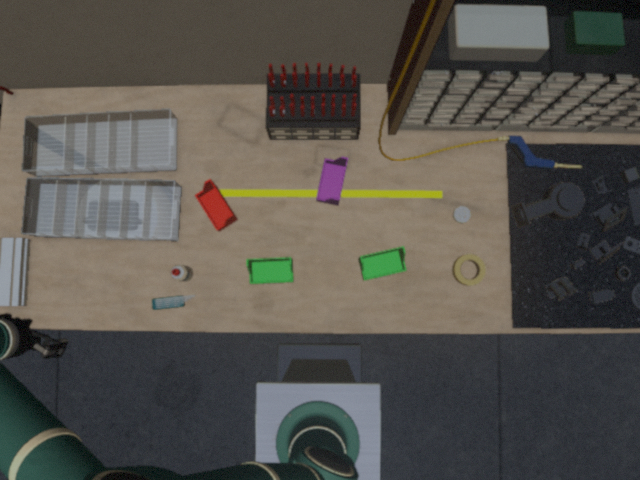

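View pics/scene0.png

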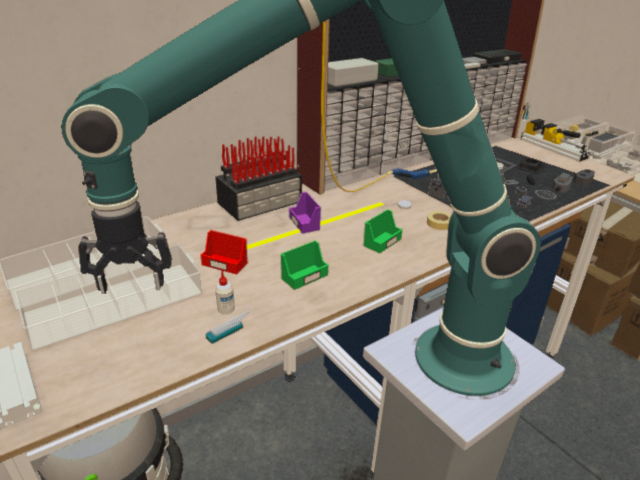

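The top view shows the green crates at pixels (272,270) and (383,263), the red crate at (216,205) and the purple one at (332,180). The yellow line runs from (220,193) to (442,195). Both lanes ahead of the green crates are clear. The scene view agrees, with the bottle, hex keys, tape and puck well to the side.

```bash
cat >> h.py <<'E'
def plan(target,ydir,n,start=None):
    """rows to go to TCP target with the tool's y axis at world angle ydir (deg), pointing down"""
    s=sense(); p=np.array(s["ee_pos"]); Rc=R.from_euler('xyz',s["tcp_rot"])
    a=np.radians(ydir); Y=np.array([np.cos(a),np.sin(a),0]);Z=np.array([0,0,-1.]);X=np.cross(Y,Z)
    Rt=R.from_matrix(np.c_[X,Y,Z]); rv=(Rc.inv()*Rt).as_rotvec()
    for i in range(n):
        d=Rc.inv().apply((np.array(target)-p)/n)
        print(np.round(np.r_[d/25,np.degrees(rv)/n/5],2).tolist(), end=',\n' if i%5==4 else ',')
        Rc=Rc*R.from_rotvec(rv/n)
    print()
E
python3 - <<'E'
from h import *
d=cam("top"); img=cv2.cvtColor(d["img"],cv2.COLOR_RGB2HSV)
m=cv2.inRange(img,(50,120,60),(75,255,255))
n,l,st,c=cv2.connectedComponentsWithStats(m)
for i in range(1,n):
    if 400<st[i,4]<3000:
        pts=np.argwhere(l==i)[:,::-1].astype(np.float32); q=pix2w(d,cv2.boxPoints(cv2.minAreaRect(pts)),50)[:,:2]
        print(c[i],st[i],np.round(q).tolist())
plan((434,120,170),93.6,20)
E
```

```text
[381.58725183 263.70010449] [360 248  46  32 957] [[472.0, -102.0], [497.0, -208.0], [440.0, -221.0], [415.0, -114.0]]
[270.46161616 270.27676768] [247 258  46  25 990] [[465.0, 180.0], [470.0, 67.0], [411.0, 64.0], [406.0, 176.0]]
[-0.67, -0.7, 0.12, 0.0, 0.0, -0.3],[-0.65, -0.72, 0.12, 0.0, 0.0, -0.3],[-0.63, -0.73, 0.12, 0.0, 0.0, -0.3],[-0.62, -0.75, 0.12, 0.0, 0.0, -0.3],[-0.6, -0.77, 0.12, 0.0, 0.0, -0.3],
[-0.58, -0.78, 0.12, 0.0, 0.0, -0.3],[-0.55, -0.8, 0.12, 0.0, 0.0, -0.3],[-0.53, -0.81, 0.12, 0.0, 0.0, -0.3],[-0.51, -0.82, 0.12, 0.0, 0.0, -0.3],[-0.49, -0.84, 0.12, 0.0, 0.0, -0.3],
[-0.47, -0.85, 0.12, 0.0, 0.0, -0.3],[-0.45, -0.86, 0.12, 0.0, 0.0, -0.3],[-0.42, -0.87, 0.12, 0.0, 0.0, -0.3],[-0.4, -0.88, 0.12, 0.0, 0.0, -0.3],[-0.38, -0.89, 0.12, 0.0, 0.0, -0.3],
[-0.35, -0.9, 0.12, 0.0, 0.0, -0.3],[-0.33, -0.91, 0.12, 0.0, 0.0, -0.3],[-0.31, -0.92, 0.12, 0.0, 0.0, -0.3],[-0.28, -0.93, 0.12, 0.0, 0.0, -0.3],[-0.26, -0.94, 0.12, 0.0, 0.0, -0.3],
```

{"fn": "apply_moves", "kwargs": {
  "motion": [
    [-0.67,-0.7,0,0,0,-0.3],
    [-0.65,-0.72,0.1,0,0,-0.3],
    [-0.63,-0.73,0.1,0,0,-0.3],
    [-0.62,-0.75,0.1,0,0,-0.3],
    [-0.6,-0.77,0.1,0,0,-0.3]
  ],
  "jaw": -0.2
}}

```text
t: 1.57
ee_pos: [324.7, 466.0, 221.2]
tcp_rot: [3.141, 0.0, 2.815]
wrist_force: [0.4, -0.1, 0.8]
opening: 0.401
```

{"fn": "apply_moves", "kwargs": {
  "motion": [
    [-0.58,-0.78,0.1,0,0,-0.3],
    [-0.55,-0.8,0.1,0,0,-0.3],
    [-0.53,-0.81,0.1,0,0,-0.3],
    [-0.51,-0.82,0.1,0,0,-0.3],
    [-0.49,-0.84,0.1,0,0,-0.3]
  ]
}}

```text
t: 1.98
ee_pos: [361.2, 350.4, 208.9]
tcp_rot: [3.141, 0.0, 2.946]
wrist_force: [0.2, 0.5, 0.2]
opening: 0.401
```

{"fn": "apply_moves", "kwargs": {
  "motion": [
    [-0.47,-0.85,0.1,0,0,-0.3],
    [-0.45,-0.86,0.1,0,0,-0.3],
    [-0.42,-0.87,0.1,0,0,-0.3],
    [-0.4,-0.88,0.1,0,0,-0.3],
    [-0.38,-0.89,0.1,0,0,-0.3]
  ]
}}

```text
t: 2.4
ee_pos: [398.0, 235.1, 196.5]
tcp_rot: [3.141, 0.001, 3.077]
wrist_force: [0.8, 0.2, 0.2]
opening: 0.402
```

{"fn": "apply_moves", "kwargs": {
  "motion": [
    [-0.35,-0.9,0.1,0,0,-0.3],
    [-0.33,-0.91,0.1,0,0,-0.3],
    [-0.31,-0.92,0.1,0,0,-0.3],
    [-0.28,-0.93,0.1,0,0,-0.3],
    [-0.26,-0.94,0.1,0,0,-0.3]
  ]
}}

```text
t: 2.82
ee_pos: [434.7, 119.5, 184.0]
tcp_rot: [3.141, 0.001, -3.075]
wrist_force: [-0.8, 0.1, 1.0]
opening: 0.397
```

```bash
python3 - <<'E'
from h import *
d=cam("wrist"); save(d,"wrist1"); print(sense()["ee_pos"])
for q in ["crate_marked","crate_marked_heel","crate_marked_heel_left","crate_marked_heel_right","crate_plain_rim"]:
    print(q,[(round(float(x["p"]),2),np.round(w(d,x["position"])).tolist()) for x in optics.mark_of("wrist",q)])
E
```

```text
[435.88965427 114.54088812 183.61680174]
crate_marked [(0.76, [433.0, 121.0, -1.0]), (0.74, [670.0, -28.0, 2.0]), (0.71, [468.0, 70.0, -1.0])]
crate_marked_heel [(0.91, [463.0, 125.0, 3.0]), (0.71, [668.0, -61.0, 2.0])]
crate_marked_heel_left [(0.89, [669.0, 276.0, -1.0]), (0.75, [463.0, 184.0, 0.0])]
crate_marked_heel_right [(0.67, [471.0, 72.0, -4.0])]
crate_plain_rim []
```

View pics/wrist1.png

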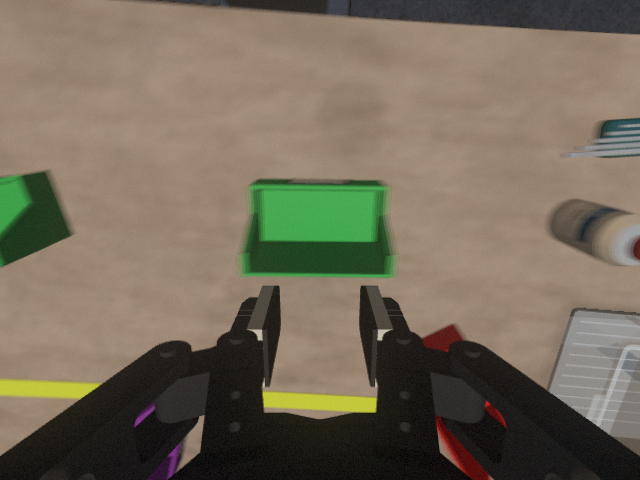

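The wrist view shows the left crate squarely below the fingers, with its back wall at rows 240-275. I'll descend into it.

{"fn": "apply_moves", "kwargs": {
  "motion": [
    [0,0.26,0.9,0,0,0],
    [0,0,0.9,0,0,0],
    [0,0,0.9,0,0,0],
    [0,0,0.9,0,0,0],
    [0,0,0.9,0,0,0]
  ]
}}

```text
t: 3.53
ee_pos: [433.8, 128.6, 70.5]
tcp_rot: [3.141, 0.001, -3.074]
wrist_force: [-0.3, 0.9, -0.6]
opening: 0.402
```

{"fn": "apply_moves", "kwargs": {
  "motion": [
    [0,0,0.3,0,0,0],
    [-0.2,0,0,0,0,0],
    [-0.2,0,0,0,0,0],
    [-0.2,0,0,0,0,0]
  ]
}}

```text
t: 3.87
ee_pos: [450.6, 128.8, 65.0]
tcp_rot: [3.141, 0.003, -3.076]
wrist_force: [1.3, 0.1, -0.3]
opening: 0.401
```

{"fn": "apply_moves", "kwargs": {
  "motion": [
    [-0.15,-0.2,0,0,0,0],
    [-0.18,0,0,0,0,0],
    [-0.18,0,0,0,0,0],
    [-0.18,0,0,0,0,0],
    [-0.18,0,0,0,0,0]
  ]
}}

```text
t: 4.28
ee_pos: [471.5, 124.4, 64.0]
tcp_rot: [3.141, 0.0, -3.077]
wrist_force: [-0.6, -0.2, 0.2]
opening: 0.406
```

```bash
python3 - <<'E'
from h import *
s=sense(); print(s["ee_pos"],s["wrist_force"])
d=cam("scene"); cv2.imwrite('pics/s2.png',cv2.cvtColor(cv2.resize(d["img"][180:330,180:430],None,fx=3,fy=3),cv2.COLOR_RGB2BGR))
E
```

```text
[471.48397804 124.39179456  64.011383  ] [-0.56053245 -0.17918186  0.24725634]
```

View pics/s2.png

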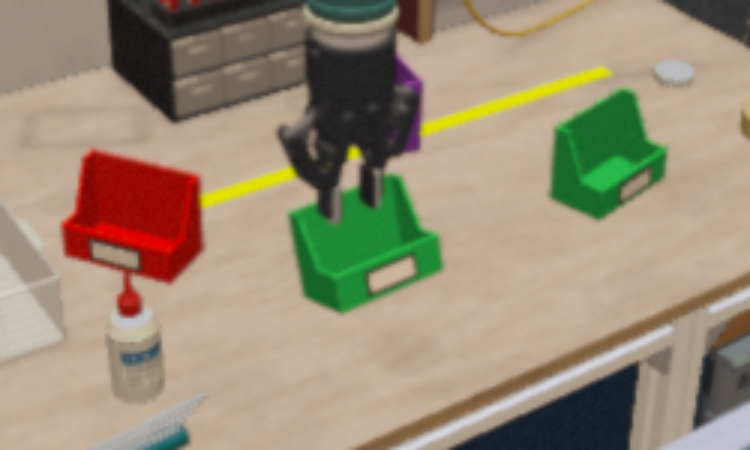

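{"fn": "apply_moves", "kwargs": {
  "motion": [
    [-0.2,0,0,0,0,0],
    [-0.2,0,0.05,0,0,0],
    [-0.2,0,0.1,0,0,0],
    [-0.2,0,0.1,0,0,0],
    [-0.2,0,0.1,0,0,0]
  ]
}}

```text
t: 4.75
ee_pos: [496.5, 126.1, 54.7]
tcp_rot: [-3.142, 0.0, -3.077]
wrist_force: [0.1, -0.6, 0.3]
opening: 0.399
```

```bash
python3 - <<'E'
from h import *
s=sense(); print(s["ee_pos"],s["wrist_force"])
d=cam("scene"); cv2.imwrite('pics/s3.png',cv2.cvtColor(cv2.resize(d["img"][180:330,180:430],None,fx=3,fy=3),cv2.COLOR_RGB2BGR))
for q in ["crate_marked","crate_marked_heel","crate_marked_heel_left","crate_marked_heel_right","crate_plain_rim"]:
    print(q,[(round(float(x["p"]),2),np.round(w(d,x["position"])).tolist()) for x in optics.mark_of("scene",q)])
E
```

```text
[496.51975275 126.12544816  54.7097974 ] [ 0.12657815 -0.56078132  0.31326261]
crate_marked [(0.71, [439.0, 121.0, 19.0]), (0.63, [599.0, 267.0, -1.0]), (0.57, [672.0, -27.0, -2.0])]
crate_marked_heel [(0.73, [619.0, 245.0, -2.0]), (0.68, [469.0, 120.0, -1.0])]
crate_marked_heel_left [(0.9, [460.0, 179.0, 2.0]), (0.78, [664.0, 273.0, -2.0]), (0.6, [722.0, -72.0, -3.0])]
crate_marked_heel_right [(0.89, [609.0, -51.0, 4.0]), (0.74, [469.0, 70.0, 3.0]), (0.63, [575.0, 215.0, 2.0]), (0.63, [443.0, -387.0, 3.0])]
crate_plain_rim [(0.92, [485.0, -158.0, 82.0])]
```

View pics/s3.png

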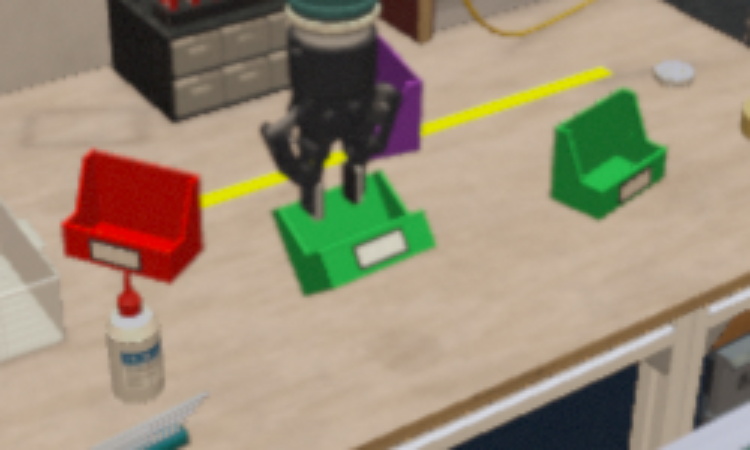

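It pivots cleanly about its heel, now at about 38°. I'll carry on past the balance point.

{"fn": "apply_moves", "kwargs": {
  "motion": [
    [-0.2,0,0.15,0,0,0],
    [-0.2,0,0.15,0,0,0],
    [-0.2,0,0.15,0,0,0],
    [-0.2,0,0.1,0,0,0],
    [-0.2,0,0,0,0,0]
  ]
}}

```text
t: 5.47
ee_pos: [520.7, 127.5, 40.4]
tcp_rot: [-3.141, -0.002, -3.077]
wrist_force: [-0.1, -0.1, 0.1]
opening: 0.402
```

```bash
python3 - <<'E'
from h import *
s=sense(); print(s["ee_pos"],s["wrist_force"])
d=cam("scene"); save(d,"s4")
for q in ["crate_marked","crate_marked_heel","crate_marked_heel_left","crate_marked_heel_right","crate_plain_rim"]:
    print(q,[(round(float(x["p"]),2),np.round(w(d,x["position"])).tolist()) for x in optics.mark_of("scene",q)])
E
```

```text
[520.72723294 127.47917289  40.4027912 ] [-0.11664904 -0.14781674  0.06159491]
crate_marked [(0.77, [467.0, 125.0, 31.0]), (0.69, [600.0, 267.0, 1.0]), (0.59, [672.0, -31.0, -5.0])]
crate_marked_heel [(0.74, [464.0, 126.0, 1.0]), (0.69, [667.0, -63.0, 2.0]), (0.62, [618.0, 245.0, 0.0])]
crate_marked_heel_left [(0.78, [663.0, 276.0, -0.0]), (0.77, [459.0, 177.0, -2.0]), (0.67, [721.0, -72.0, -2.0])]
crate_marked_heel_right [(0.86, [471.0, 68.0, 3.0]), (0.68, [573.0, 212.0, 4.0]), (0.62, [608.0, -51.0, 2.0])]
crate_plain_rim [(0.72, [484.0, -159.0, 80.0])]
```

Left crate is down on its back wall (origin 31 mm straight above the heel). I'll lift out and go to the right crate.

{"fn": "apply_moves", "kwargs": {
  "motion": [
    [0,0,-0.6,0,0,0],
    [0,0,-1,0,0,0],
    [0,0,-1,0,0,0],
    [0,0,-1,0,0,0],
    [0,0,-0.7,0,0,0]
  ]
}}

```text
t: 6.18
ee_pos: [521.2, 127.8, 151.1]
tcp_rot: [3.141, 0.002, -3.077]
wrist_force: [0.6, -0.4, -1.0]
opening: 0.396
```

```bash
python3 - <<'E'
from h import *
s=sense(); print(s["ee_pos"],s["wrist_force"])
d=cam("scene"); cv2.imwrite('pics/s5.png',cv2.cvtColor(cv2.resize(d["img"][180:330,180:430],None,fx=3,fy=3),cv2.COLOR_RGB2BGR))
for q in ["crate_marked","crate_marked_heel"]:
    print(q,[(round(float(x["p"]),2),np.round(w(d,x["position"])).tolist()) for x in optics.mark_of("scene",q)])
plan((454,-164,140),103.3,15)
E
```

```text
[521.24649116 127.84092743 151.09710655] [ 0.56013142 -0.42789782 -0.99747025]
crate_marked [(0.86, [464.0, 123.0, 32.0]), (0.73, [673.0, -27.0, -1.0]), (0.56, [600.0, 267.0, 3.0])]
crate_marked_heel [(0.96, [463.0, 126.0, 0.0]), (0.9, [618.0, 244.0, -1.0]), (0.81, [665.0, -64.0, 1.0])]
[0.23, -0.77, 0.03, 0.0, 0.0, -0.13],[0.24, -0.76, 0.03, 0.0, 0.0, -0.13],[0.25, -0.76, 0.03, 0.0, 0.0, -0.13],[0.26, -0.76, 0.03, 0.0, 0.0, -0.13],[0.26, -0.75, 0.03, 0.0, 0.0, -0.13],
[0.27, -0.75, 0.03, 0.0, 0.0, -0.13],[0.28, -0.75, 0.03, 0.0, 0.0, -0.13],[0.29, -0.75, 0.03, 0.0, 0.0, -0.13],[0.3, -0.74, 0.03, 0.0, 0.0, -0.13],[0.31, -0.74, 0.03, 0.0, 0.0, -0.13],
[0.31, -0.73, 0.03, 0.0, 0.0, -0.13],[0.32, -0.73, 0.03, 0.0, 0.0, -0.13],[0.33, -0.73, 0.03, 0.0, 0.0, -0.13],[0.34, -0.72, 0.03, 0.0, 0.0, -0.13],[0.35, -0.72, 0.03, 0.0, 0.0, -0.13],
```

View pics/s5.png

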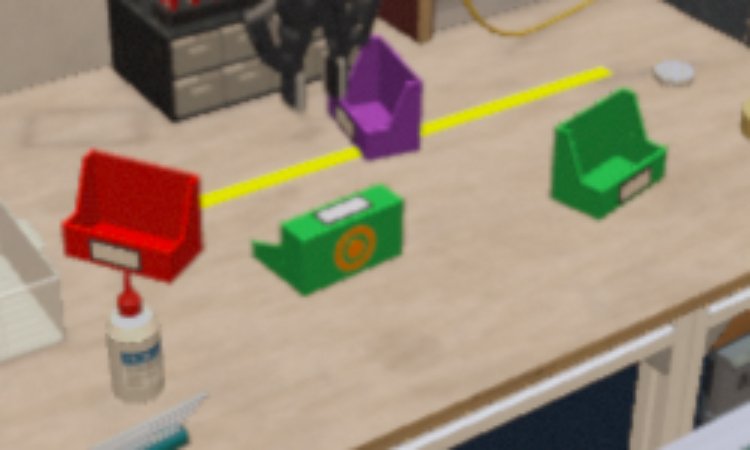

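The left crate stands on its back wall with the orange stamp visible at (355,248) in the crop, so it is the marked one. Now I'll tip the right crate.

{"fn": "apply_moves", "kwargs": {
  "motion": [
    [0.23,-0.77,0,0,0,-0.13],
    [0.24,-0.76,0,0,0,-0.13],
    [0.25,-0.76,0,0,0,-0.13],
    [0.26,-0.76,0,0,0,-0.13],
    [0.26,-0.75,0,0,0,-0.13]
  ]
}}

```text
t: 6.75
ee_pos: [496.8, 29.4, 147.5]
tcp_rot: [-3.142, -0.003, -3.019]
wrist_force: [-0.2, 0.1, -0.6]
opening: 0.403
```

{"fn": "apply_moves", "kwargs": {
  "motion": [
    [0.27,-0.75,0,0,0,-0.13],
    [0.28,-0.75,0,0,0,-0.13],
    [0.29,-0.75,0,0,0,-0.13],
    [0.3,-0.74,0,0,0,-0.13],
    [0.31,-0.74,0,0,0,-0.13]
  ]
}}

```text
t: 7.17
ee_pos: [474.3, -67.9, 147.5]
tcp_rot: [3.141, -0.002, -2.963]
wrist_force: [0.3, 0.2, -0.2]
opening: 0.403
```

{"fn": "apply_moves", "kwargs": {
  "motion": [
    [0.31,-0.73,0,0,0,-0.13],
    [0.32,-0.73,0,0,0,-0.13],
    [0.33,-0.73,0,0,0,-0.13],
    [0.34,-0.72,0,0,0,-0.13],
    [0.35,-0.72,0,0,0,-0.13]
  ]
}}

```text
t: 7.58
ee_pos: [452.1, -164.9, 147.5]
tcp_rot: [3.14, -0.002, -2.906]
wrist_force: [0.5, 0.3, 0.1]
opening: 0.403
```

{"fn": "apply_moves", "kwargs": {
  "motion": [
    [0,0,0,0,0,0]
  ]
}}

```text
t: 7.67
ee_pos: [451.3, -168.1, 147.7]
tcp_rot: [-3.141, -0.003, -2.912]
wrist_force: [0.3, -0.2, -0.2]
opening: 0.401
```

```bash
python3 - <<'E'
from h import *
s=sense(); print(s["ee_pos"],s["tcp_rot"])
d=cam("wrist"); save(d,"w6")
for q in ["crate_marked","crate_marked_heel","crate_marked_heel_left","crate_marked_heel_right","crate_plain_rim"]:
    print(q,[(round(float(x["p"]),2),np.round(w(d,x["position"])).tolist()) for x in optics.mark_of("wrist",q)])
plan((454,-164,66),103.3,5)
E
```

```text
[ 451.29071974 -168.0881795   147.68409261] [-3.14094001e+00 -2.76433302e-03 -2.91190388e+00]
crate_marked []
crate_marked_heel [(0.65, [487.0, -154.0, 1.0])]
crate_marked_heel_left []
crate_marked_heel_right [(0.58, [472.0, 73.0, -0.0])]
crate_plain_rim [(0.76, [483.0, -155.0, 85.0])]
[-0.0, -0.01, 0.66, 0.0, -0.0, 0.01],[-0.0, -0.01, 0.66, 0.0, -0.0, 0.01],[-0.0, -0.01, 0.66, 0.0, -0.0, 0.01],[-0.0, -0.01, 0.66, 0.0, -0.0, 0.01],[-0.0, -0.01, 0.66, 0.0, -0.0, 0.01],
```

{"fn": "apply_moves", "kwargs": {
  "motion": [
    [-0.1,0.1,0.65,0,0,0],
    [0,0,0.65,0,0,0],
    [0,0,0.65,0,0,0],
    [0,0,0.65,0,0,0],
    [0,0,0.65,0,0,0]
  ]
}}

```text
t: 8.38
ee_pos: [455.6, -160.3, 66.8]
tcp_rot: [3.141, 0.0, -2.905]
wrist_force: [0.4, 0.1, 0.0]
opening: 0.404
```

{"fn": "apply_moves", "kwargs": {
  "motion": [
    [-0.2,0,0,0,0,0],
    [-0.2,0,0,0,0,0],
    [-0.18,0,0,0,0,0],
    [-0.18,0,0,0,0,0],
    [-0.18,0,0,0,0,0]
  ]
}}

```text
t: 8.8
ee_pos: [479.3, -155.6, 68.4]
tcp_rot: [-3.141, 0.001, -2.906]
wrist_force: [-0.5, -0.8, -0.5]
opening: 0.402
```

{"fn": "apply_moves", "kwargs": {
  "motion": [
    [-0.18,0,0,0,0,0],
    [-0.18,0,0,0,0,0],
    [-0.18,0,0,0,0,0],
    [-0.18,0,0,0,0,0],
    [-0.18,0,0,0,0,0]
  ]
}}

```text
t: 9.22
ee_pos: [500.6, -150.6, 67.6]
tcp_rot: [-3.142, 0.0, -2.907]
wrist_force: [-0.6, -0.3, 0.5]
opening: 0.402
```

```bash
cat > st.py <<'E'
from h import *
s=sense(); print(s["ee_pos"],s["wrist_force"])
d=cam("scene")
for q in ["crate_marked","crate_marked_heel","crate_marked_heel_left","crate_marked_heel_right","crate_plain_rim"]:
    print(q,[(round(float(x["p"]),2),np.round(w(d,x["position"])).tolist()) for x in optics.mark_of("scene",q)])
E
python3 st.py
```

```text
[ 500.59643096 -150.55922525   67.62551149] [-0.60261592 -0.28019032  0.48178083]
crate_marked [(0.94, [599.0, 265.0, -1.0]), (0.85, [672.0, -27.0, -1.0]), (0.69, [467.0, 121.0, 33.0])]
crate_marked_heel [(0.85, [665.0, -63.0, -1.0]), (0.8, [464.0, 125.0, 0.0]), (0.56, [618.0, 244.0, -2.0])]
crate_marked_heel_left [(0.88, [458.0, 179.0, 1.0]), (0.83, [722.0, -72.0, -5.0]), (0.67, [444.0, -388.0, 2.0]), (0.66, [666.0, 276.0, -1.0])]
crate_marked_heel_right [(0.89, [609.0, -52.0, 2.0]), (0.75, [467.0, 70.0, 3.0]), (0.62, [571.0, 212.0, 2.0])]
crate_plain_rim [(0.97, [514.0, -151.0, 78.0])]
```

{"fn": "apply_moves", "kwargs": {
  "motion": [
    [-0.2,0,0,0,0,0],
    [-0.2,0,0.1,0,0,0],
    [-0.2,0,0.15,0,0,0],
    [-0.2,0,0.15,0,0,0],
    [-0.2,0,0.15,0,0,0]
  ]
}}

```text
t: 9.93
ee_pos: [525.0, -144.5, 53.2]
tcp_rot: [3.142, 0.0, -2.906]
wrist_force: [-0.2, -0.0, 0.5]
opening: 0.394
```

{"fn": "apply_moves", "kwargs": {
  "motion": [
    [-0.2,0,0.15,0,0,0],
    [-0.2,0,0.15,0,0,0],
    [-0.2,0,0.15,0,0,0],
    [-0.2,0,0.1,0,0,0],
    [-0.1,0,0,0,0,0]
  ]
}}

```text
t: 10.35
ee_pos: [546.7, -139.2, 39.4]
tcp_rot: [3.141, -0.001, -2.906]
wrist_force: [0.3, -0.0, 0.4]
opening: 0.4
```

```bash
python3 st.py
```

```text
[ 546.68326884 -139.16788277   39.35473999] [ 0.27868425 -0.04335204  0.44495633]
crate_marked [(0.91, [597.0, 266.0, 1.0]), (0.67, [465.0, 121.0, 30.0]), (0.66, [669.0, -33.0, -1.0])]
crate_marked_heel [(0.69, [464.0, 122.0, 3.0]), (0.68, [663.0, -64.0, 1.0]), (0.63, [619.0, 243.0, -1.0])]
crate_marked_heel_left [(0.8, [456.0, 177.0, 1.0]), (0.77, [720.0, -72.0, -1.0]), (0.7, [662.0, 275.0, 1.0])]
crate_marked_heel_right [(0.93, [467.0, 68.0, 1.0]), (0.88, [576.0, 217.0, 3.0]), (0.61, [609.0, -55.0, 1.0]), (0.24, [486.0, -153.0, 1.0])]
crate_plain_rim [(0.69, [565.0, -138.0, 0.0])]
```

{"fn": "apply_moves", "kwargs": {
  "motion": [
    [0,0,-0.6,0,0,0],
    [0,0,-1,0,0,0],
    [0,0,-1,0,0,0],
    [0,0,-1,0,0,0],
    [0,0,-0.4,0,0,0]
  ]
}}

```text
t: 11.07
ee_pos: [547.8, -140.2, 143.5]
tcp_rot: [-3.14, 0.005, -2.907]
wrist_force: [1.3, -0.7, -0.1]
opening: 0.402
```

```bash
python3 st.py; python3 - <<'E'
from h import *
d=cam("scene"); cv2.imwrite('pics/s7.png',cv2.cvtColor(cv2.resize(d["img"][180:330,180:430],None,fx=3,fy=3),cv2.COLOR_RGB2BGR))
d=cam("top"); h=cv2.cvtColor(d["img"],cv2.COLOR_RGB2HSV); m=cv2.inRange(h,(24,150,120),(34,255,255)); m[:180]=0;m[210:]=0
n,l,st,c=cv2.connectedComponentsWithStats(m)
for i in range(1,n):
    if st[i,4]>100:
        q=np.argwhere(l==i)[:,::-1]; W=pix2w(d,q); print("line",np.polyfit(W[:,1],W[:,0],1),W[:,:2].min(0),W[:,:2].max(0))
print("rack",pix2w(d,[[267,138],[360,138]]))
plan((425,122,135),94.5,15)
E
```

```text
[ 547.78732422 -140.1943894   143.52240499] [ 1.26419681 -0.68829019 -0.05531288]
crate_marked [(0.97, [466.0, 121.0, 33.0]), (0.82, [671.0, -27.0, -2.0]), (0.74, [599.0, 265.0, -0.0])]
crate_marked_heel [(0.87, [463.0, 123.0, -0.0]), (0.71, [667.0, -67.0, -1.0]), (0.67, [620.0, 245.0, -2.0])]
crate_marked_heel_left [(0.93, [458.0, 179.0, -0.0]), (0.64, [665.0, 274.0, 4.0]), (0.64, [721.0, -73.0, -2.0])]
crate_marked_heel_right [(0.98, [607.0, -52.0, 4.0]), (0.94, [575.0, 217.0, 5.0]), (0.78, [473.0, 68.0, 2.0])]
crate_plain_rim [(0.56, [561.0, -139.0, 1.0])]
line [5.58794358e-03 6.46443628e+02] [638.14826912   6.05851336] [654.53948836 265.63212011]
line [-1.81263701e-02  6.44940881e+02] [ 638.45309673 -129.37863834] [654.87417142 -60.31585231]
rack [[ 797.80869342  139.16218317    0.        ]
 [ 797.68813745 -111.75764776    0.        ]]
[0.15, 0.75, 0.01, 0.0, -0.0, 0.12],[0.16, 0.75, 0.01, 0.0, -0.0, 0.12],[0.17, 0.75, 0.01, 0.0, -0.0, 0.12],[0.17, 0.75, 0.01, 0.0, -0.0, 0.12],[0.18, 0.75, 0.01, 0.0, -0.0, 0.12],
[0.19, 0.74, 0.01, 0.0, -0.0, 0.12],[0.2, 0.74, 0.01, 0.0, -0.0, 0.12],[0.2, 0.74, 0.01, 0.0, -0.0, 0.12],[0.21, 0.74, 0.01, 0.0, -0.0, 0.12],[0.22, 0.74, 0.01, 0.0, -0.0, 0.12],
[0.23, 0.73, 0.01, 0.0, -0.0, 0.12],[0.23, 0.73, 0.01, 0.0, -0.0, 0.12],[0.24, 0.73, 0.01, 0.0, -0.0, 0.12],[0.25, 0.73, 0.01, 0.0, -0.0, 0.12],[0.26, 0.72, 0.01, 0.0, -0.0, 0.12],
```

View pics/s7.png

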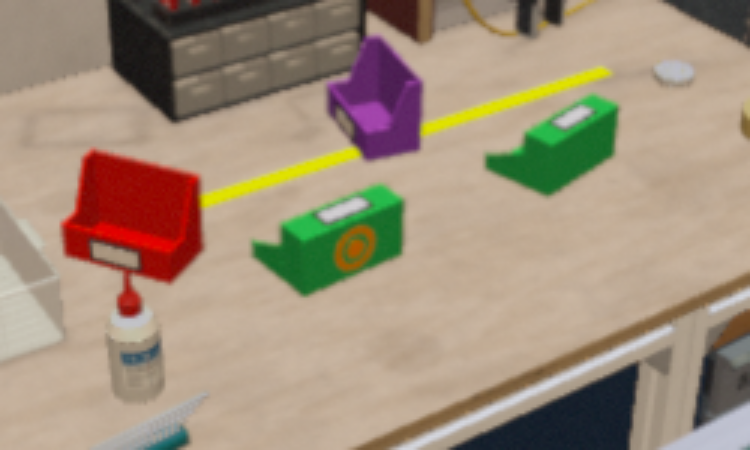

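Both crates now stand on their back walls: the stamped one at (345,240) in the crop, and the plain one at (560,150), short of the line. The line centre is at x≈646 and the rack front at x≈798. I'll go behind the stamped crate.

{"fn": "apply_moves", "kwargs": {
  "motion": [
    [0.15,0.75,0,0,0,0.12],
    [0.16,0.75,0,0,0,0.12],
    [0.17,0.75,0,0,0,0.12],
    [0.17,0.75,0,0,0,0.12],
    [0.18,0.75,0,0,0,0.12]
  ],
  "jaw": 0.1
}}

```text
t: 11.88
ee_pos: [505.1, -51.7, 139.1]
tcp_rot: [3.141, -0.002, -2.96]
wrist_force: [0.3, 0.3, -0.0]
opening: 0.552
```

{"fn": "apply_moves", "kwargs": {
  "motion": [
    [0.19,0.74,0,0,0,0.12],
    [0.2,0.74,0,0,0,0.12],
    [0.2,0.74,0,0,0,0.12],
    [0.21,0.74,0,0,0,0.12],
    [0.22,0.74,0,0,0,0.12]
  ]
}}

```text
t: 12.3
ee_pos: [465.1, 35.5, 139.3]
tcp_rot: [-3.141, -0.001, -3.012]
wrist_force: [0.4, 0.7, -0.1]
opening: 0.543
```

{"fn": "apply_moves", "kwargs": {
  "motion": [
    [0.23,0.73,0,0,0,0.12],
    [0.23,0.73,0,0,0,0.12],
    [0.24,0.73,0,0,0,0.12],
    [0.25,0.73,0,0,0,0.12],
    [0.26,0.72,0,0,0,0.12]
  ]
}}

```text
t: 12.72
ee_pos: [425.2, 122.6, 139.3]
tcp_rot: [-3.141, -0.001, -3.064]
wrist_force: [0.6, 0.8, -0.2]
opening: 0.556
```

{"fn": "apply_moves", "kwargs": {
  "motion": [
    [0,0,0,0,0,0]
  ]
}}

```text
t: 12.8
ee_pos: [424.1, 125.1, 139.3]
tcp_rot: [3.141, -0.002, -3.059]
wrist_force: [0.0, 0.6, 0.3]
opening: 0.556
```

```bash
python3 - <<'E'
from h import *
s=sense(); print(s["ee_pos"],s["tcp_rot"])
plan((427,121,16),94.5,5)
E
```

```text
[424.07226551 125.08260823 139.26170864] [ 3.14080099e+00 -2.17244443e-03 -3.05898213e+00]
[-0.02, -0.04, 0.99, 0.0, -0.0, 0.01],[-0.02, -0.04, 0.99, 0.0, -0.0, 0.01],[-0.02, -0.03, 0.99, 0.0, -0.0, 0.01],[-0.02, -0.03, 0.99, 0.0, -0.0, 0.01],[-0.02, -0.03, 0.99, 0.0, -0.0, 0.01],
```

{"fn": "apply_moves", "kwargs": {
  "motion": [
    [-0.02,-0.1,1,0,0,0],
    [0,0,1,0,0,0],
    [0,0,1,0,0,0],
    [0,0,1,0,0,0],
    [0,0,0.85,0,0,0]
  ]
}}

```text
t: 13.22
ee_pos: [426.3, 118.6, 16.9]
tcp_rot: [-3.141, -0.001, -3.064]
wrist_force: [-0.0, 0.4, 0.7]
opening: 0.546
```

{"fn": "apply_moves", "kwargs": {
  "motion": [
    [-0.2,-0.02,0,0,0,0],
    [-0.15,-0.01,0,0,0,0],
    [-0.15,-0.01,0,0,0,0],
    [-0.15,-0.01,0,0,0,0],
    [-0.15,-0.01,0,0,0,0]
  ]
}}

```text
t: 13.63
ee_pos: [448.3, 119.8, 20.0]
tcp_rot: [3.141, 0.003, -3.064]
wrist_force: [0.1, 0.9, 0.2]
opening: 0.548
```

{"fn": "apply_moves", "kwargs": {
  "motion": [
    [-0.15,-0.01,0,0,0,0],
    [-0.15,-0.01,0,0,0,0],
    [-0.2,-0.02,0,0,0,0],
    [-0.24,-0.02,0,0,0,0],
    [-0.28,-0.02,0,0,0,0]
  ]
}}

```text
t: 14.05
ee_pos: [471.6, 119.6, 18.8]
tcp_rot: [-3.141, -0.002, -3.063]
wrist_force: [-4.8, 0.0, 4.9]
opening: 0.55
```

```bash
python3 st.py
```

```text
[471.58820329 119.60797893  18.79304302] [-4.84628627  0.01275543  4.9489544 ]
crate_marked [(0.97, [601.0, 268.0, -1.0]), (0.66, [673.0, -29.0, -3.0])]
crate_marked_heel [(0.89, [620.0, 245.0, -3.0]), (0.65, [481.0, 123.0, -1.0]), (0.63, [589.0, -374.0, -1.0])]
crate_marked_heel_left [(0.82, [663.0, 276.0, 3.0]), (0.57, [474.0, 182.0, 1.0])]
crate_marked_heel_right [(0.82, [490.0, 68.0, 1.0]), (0.79, [573.0, 214.0, 1.0]), (0.46, [608.0, -48.0, 2.0])]
crate_plain_rim [(0.66, [564.0, -140.0, 3.0]), (0.57, [356.0, 375.0, -5.0])]
```

{"fn": "apply_moves", "kwargs": {
  "motion": [
    [-0.28,-0.02,-0.04,0,0,0.05],
    [-0.28,-0.02,-0.02,0,0,0.05],
    [-0.28,-0.02,0,0,0,0.05],
    [-0.28,-0.02,0,0,0,0.05],
    [-0.28,-0.02,0,0,0,0.05]
  ]
}}

```text
t: 14.77
ee_pos: [507.7, 119.6, 20.3]
tcp_rot: [3.142, -0.001, -3.086]
wrist_force: [-3.2, 0.3, 2.2]
opening: 0.546
```

{"fn": "apply_moves", "kwargs": {
  "motion": [
    [-0.28,-0.02,0,0,0,0.05],
    [-0.28,-0.02,0,0,0,0.05],
    [-0.28,-0.02,0,0,0,0.05],
    [-0.28,-0.02,0,0,0,0.05],
    [-0.28,-0.02,0,0,0,0.05]
  ]
}}

```text
t: 15.18
ee_pos: [543.2, 118.7, 20.3]
tcp_rot: [3.142, -0.0, -3.108]
wrist_force: [-2.7, 0.4, 2.6]
opening: 0.551
```

```bash
python3 st.py
```

```text
[543.19230467 118.67745736  20.27858677] [-2.67373916  0.39766822  2.58540336]
crate_marked [(0.97, [601.0, 267.0, -0.0]), (0.95, [673.0, -28.0, -2.0]), (0.61, [555.0, 117.0, 31.0])]
crate_marked_heel [(0.91, [553.0, 121.0, 0.0]), (0.83, [620.0, 243.0, -2.0]), (0.83, [667.0, -64.0, 2.0])]
crate_marked_heel_left [(0.79, [664.0, 276.0, -0.0]), (0.73, [723.0, -73.0, 0.0]), (0.59, [548.0, 178.0, 2.0])]
crate_marked_heel_right [(0.94, [573.0, 218.0, 4.0]), (0.85, [607.0, -50.0, 4.0]), (0.66, [555.0, 68.0, 2.0])]
crate_plain_rim [(0.67, [567.0, -138.0, -0.0])]
```

It slides steadily at about 3 N. Continuing.

{"fn": "apply_moves", "kwargs": {
  "motion": [
    [-0.28,-0.01,0,0,0,0.05],
    [-0.28,-0.01,0,0,0,0.05],
    [-0.28,-0.01,0,0,0,0.05],
    [-0.28,-0.01,0,0,0,0.05],
    [-0.28,-0.01,0,0,0,0.05]
  ]
}}

```text
t: 15.9
ee_pos: [578.1, 118.4, 20.3]
tcp_rot: [-3.142, -0.001, -3.13]
wrist_force: [-4.1, 0.2, 1.4]
opening: 0.549
```

{"fn": "apply_moves", "kwargs": {
  "motion": [
    [-0.28,-0.01,0,0,0,0],
    [-0.28,-0.01,0,0,0,0],
    [-0.28,0,0,0,0,0],
    [-0.28,0,0,0,0,0],
    [-0.28,0,0,0,0,0]
  ]
}}

```text
t: 16.32
ee_pos: [613.2, 118.2, 20.3]
tcp_rot: [-3.142, -0.0, -3.129]
wrist_force: [-2.0, -0.0, 1.6]
opening: 0.549
```

{"fn": "apply_moves", "kwargs": {
  "motion": [
    [-0.28,0,0,0,0,0],
    [-0.28,0,0,0,0,0],
    [-0.28,0,0,0,0,0],
    [-0.28,0,0,0,0,0],
    [-0.24,0,0,0,0,0]
  ]
}}

```text
t: 16.73
ee_pos: [647.5, 118.6, 20.3]
tcp_rot: [3.142, 0.0, -3.129]
wrist_force: [-2.2, 0.2, 2.4]
opening: 0.554
```

```bash
python3 st.py
```

```text
[647.46849193 118.63904897  20.30819818] [-2.22180316  0.20782072  2.38797344]
crate_marked [(0.92, [658.0, 120.0, 32.0]), (0.89, [601.0, 263.0, 2.0]), (0.68, [658.0, 123.0, 3.0]), (0.64, [673.0, -29.0, -2.0])]
crate_marked_heel [(0.85, [655.0, 125.0, 0.0]), (0.85, [618.0, 243.0, -1.0]), (0.57, [668.0, -63.0, 2.0])]
crate_marked_heel_left [(0.96, [664.0, 275.0, -2.0]), (0.72, [656.0, 179.0, -1.0]), (0.66, [722.0, -73.0, -3.0])]
crate_marked_heel_right [(0.79, [656.0, 66.0, -1.0]), (0.65, [576.0, 218.0, 6.0]), (0.61, [608.0, -52.0, 2.0])]
crate_plain_rim [(0.83, [564.0, -139.0, -1.0])]
```

{"fn": "apply_moves", "kwargs": {
  "motion": [
    [-0.22,0,0,0,0,0],
    [-0.2,0,0,0,0,0],
    [-0.15,0,0,0,0,0],
    [-0.1,0,0,0,0,0],
    [-0.03,0,0,0,0,0]
  ]
}}

```text
t: 17.45
ee_pos: [664.3, 118.9, 20.2]
tcp_rot: [-3.142, -0.0, -3.129]
wrist_force: [-3.3, -0.4, 1.7]
opening: 0.552
```

{"fn": "apply_moves", "kwargs": {
  "motion": [
    [0.1,0,0,0,0,0],
    [0.3,0,0,0,0,0],
    [0.6,0,0,0,0,0],
    [0.8,0,0,0,0,0],
    [0.8,0,-0.8,0,0,0]
  ]
}}

```text
t: 17.87
ee_pos: [595.2, 117.4, 37.2]
tcp_rot: [-3.14, -0.006, -3.129]
wrist_force: [-0.5, 1.1, 1.4]
opening: 0.553
```

{"fn": "apply_moves", "kwargs": {
  "motion": [
    [0.6,0,-1,0,0,0],
    [0.6,0,-1,0,0,0],
    [0.6,0,-1,0,0,0],
    [0,0,-1,0,0,0],
    [0,0,0,0,0,0]
  ]
}}

```text
t: 18.28
ee_pos: [556.0, 118.3, 145.5]
tcp_rot: [3.139, 0.009, -3.129]
wrist_force: [0.3, -0.8, -0.0]
opening: 0.549
```

```bash
python3 st.py; python3 - <<'E'
from h import *
d=cam("top")
for q in ["crate_marked_heel","crate_marked_heel_left","crate_marked_heel_right","crate_plain_rim","line","glue_bottle","tape_roll","steel_puck","hex_keys"]:
    print(q,[(round(float(x["p"]),2),np.round(w(d,x["position"])).tolist()) for x in optics.mark_of("top",q)])
a=d["img"][120:320,130:500]; b=cam("scene")["img"][160:350,150:520]
cv2.imwrite('pics/f.png',cv2.cvtColor(np.vstack([cv2.resize(a,(555,300)),cv2.resize(b,(555,285))]),cv2.COLOR_RGB2BGR))
E
```

```text
[555.96268235 118.34344454 145.45709347] [ 2.96259957e-01 -8.18342113e-01 -5.06286435e-05]
crate_marked [(0.89, [600.0, 268.0, -2.0]), (0.6, [670.0, -28.0, -2.0]), (0.59, [675.0, 117.0, 31.0])]
crate_marked_heel [(0.97, [619.0, 242.0, -1.0]), (0.86, [678.0, 122.0, -0.0]), (0.72, [668.0, -62.0, -1.0]), (0.25, [431.0, 351.0, 2.0])]
crate_marked_heel_left [(0.96, [722.0, -73.0, -3.0]), (0.59, [664.0, 273.0, 1.0]), (0.57, [671.0, 176.0, 1.0])]
crate_marked_heel_right [(0.98, [608.0, -51.0, 2.0]), (0.89, [677.0, 66.0, -1.0]), (0.75, [572.0, 217.0, 5.0])]
crate_plain_rim [(0.75, [566.0, -138.0, 1.0])]
crate_marked_heel [(0.81, [675.0, 119.0, 1.0]), (0.66, [619.0, 241.0, -2.0]), (0.62, [667.0, -69.0, -1.0])]
crate_marked_heel_left [(0.76, [719.0, -77.0, -1.0]), (0.57, [666.0, 273.0, -1.0])]
crate_marked_heel_right [(0.96, [615.0, -49.0, -3.0]), (0.78, [678.0, 69.0, -3.0]), (0.61, [353.0, 376.0, 4.0])]
crate_plain_rim []
line [(0.6, [644.0, -26.0, 4.0]), (0.45, [676.0, 119.0, 2.0]), (0.16, [445.0, -388.0, 3.0])]
glue_bottle [(0.51, [486.0, -158.0, -3.0])]
tape_roll [(0.6, [445.0, -393.0, 2.0])]
steel_puck [(0.71, [594.0, -375.0, 0.0])]
hex_keys [(0.6, [355.0, 379.0, 3.0])]
```

View pics/f.png

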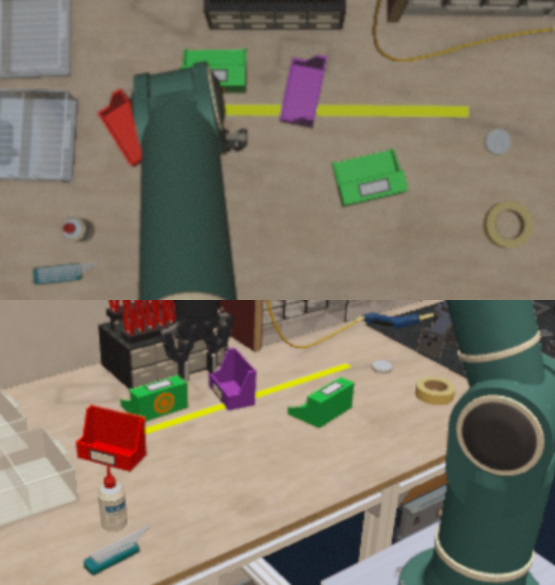

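The last picture shows the stamped crate (top half, about (215,70); bottom half, (160,400)) standing beyond the line. The plain crate (bottom half, (325,400)) is standing on the near side, and the bystanders are where they were. The heel is about 28 mm past the line's middle and the arm is clear, so I'll hand in.

```bash
python3 -c "
from rig import workorder
print(workorder.finish_job())"
```

```text
the job is handed in; nothing more can be done
None
```

I tipped both crates onto their back walls using only the fingertips. The orange stamp was under the left crate, so I pushed that one straight across the yellow line, still standing, at about 3–5 N. The job is handed in, at about 18 s of the 64 s allowed; no verdict was reported.

Last checks before handing in:
- **Stamped crate:** its heel edge is at x ≈ 671–678 mm. The line's middle is at about 646 mm, so the edge is at least 25 mm past it. The crate's origin is about 31 mm above the bench, as it should be when standing on its back wall.
- **Plain crate:** its far edge is at x ≈ 566 mm, about 80 mm short of the line's middle, and it is standing.
- **Other things:** the tape roll, puck and hex keys measured within about 4 mm of their first positions. The robot was clear of everything, with the tool at z ≈ 145 mm.
- **Failed or unclear checks:** the detector mistook another object for the glue bottle in the last top view, so I only confirmed by eye that it had not moved. In that view the arm hid part of the stamped crate and the left end of its heel edge was not found; that end's position comes from the scene camera alone. The plain crate's far edge was not found there either, so its position also comes from the scene camera.

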